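# Try the key in a stiff cupboard lock and hold its bolt drawn

## Task

The cupboard lock clamped in the drill vice has just been put back together and two of its pins stick. Take the round-headed key out of the wooden key block and ease it into the lock until its shoulder sits on the lock's face: where a pin stops it, wiggle it past from side to side, never force it. Then turn it a quarter turn clockwise so that the spring bolt is drawn in flush, and finish still gripping the key and holding it turned so that I can inspect the bolt; leave the other two keys in the block and do not disturb the loose jar and screwdriver.

Things in the scene. Friction and masses are not known exactly. Their poses are not given: they have to be found in the camera images.
- key_round: The key to use, the only one with a disc-shaped black head. It stands in a slot of the key block, head up. Origin: centre of the underside of its round steel shoulder (14 mm across, 3 mm high), which rests on the block's top; z up through the head, x along the width of its bit, y across its thin flat sides. Same either way round (half turn about z). About 65 g.
- key_head (a point): Centre of the round key's head, 24 mm above the key's origin, same axes. The head is a disc 32 mm across (x and z) and 10 mm thick (y), its flat sides good to grip; the shank below it is 9.6 mm thick. Its lower edge is 8 mm above the shoulder's underside, so fingertips reaching 19 mm below this point stay 5 mm clear of block and lock.
- key_tip (a point): Lower end of the round key, 30 mm below the key's origin, same axes. Below the shoulder comes a round steel stem 3.4 mm thick and 25 mm long, then a flat bit, 5 mm high, 12 mm wide (x) and 3 mm thick (y), square below in width, its last 2 mm thinned to 2 mm in y.
- keyhole (a point): Middle of the keyhole's mouth in the barrel's flat face, 69 mm above the table; z up, x along the keyhole, a slot 18 mm (x) by 5.2 mm (y), straight down. The key goes in either way round, 30 mm deep, and is home when its origin is at this point (shoulder on the face). Its bit can turn only in the bottom of the lock, within 3 mm of home, and cannot come out while turned.
- pins (a point): Middle of the keyway, 11 mm below the keyhole's mouth, same axes. Two sticky sprung pins jut into the slot, 5 mm below the mouth from its +x end and 17.5 mm below from its -x end, leaving it free up to 3 mm from the middle. They stop the bit of a key pushed straight; with the key shifted about 3 mm away from the pin (-x, then +x) it slips past at 10 N or less.
- lock_plug (a joint): Turn of the lock's inner plug (rad): 0 at rest (key goes in), grows clockwise seen from above, stops at 1.5. A spring turns it back when let go (0.03 N m at the start, 0.08 N m at the stop). The bit has about 0.15 rad of play in the plug, so the key must turn about 1.65 rad to bring the plug to its stop.
- lock_bolt (a joint): How far the brass spring bolt is drawn in (m): 0 = it stands 12 mm out of the case's end, 0.012 = flush. Driven by the plug, 8 mm per rad, so it is flush when the plug is at its stop.
- cupboard_lock: The lock: steel case 50 (x) x 84 (y) x 32 mm high, held between the vice's jaws, 6 mm above their tops; does not move. Origin: centre of the case's underside, 25 mm above the table; x along the keyhole, y towards the end where the bolt stands out. A brass barrel 36 mm across rises from its middle; the barrel's flat face is sunk 1 mm inside a rim, 24 mm across inside.
- drill_vice: Green drill vice, 118 x 198 x 54 mm, its jaws shut on the lock; does not move. Origin: centre of its underside; the screw lies towards -y.
- key_block: Light wooden key block, 160 (x) x 46 (y) x 40 mm high; does not move. Origin: centre of its underside. Three slots in its top, at x = -50, 0 and +50 mm, each 14.4 mm long (x), 4.8 mm wide and 34 mm deep; which key stands in which slot changes.
- key_square: A key of another lock: same stem and bit, square black head 29 wide, 10 thick, 30 mm high. Stands in the block; leave it there. Same frame as the round key.
- key_tee: A key of another lock: same stem and bit, T-shaped black head, its bar 42 mm wide. Stands in the block; leave it there. Same frame as the round key.
- jar_clear: Clear parts jar with a white cap, 44 mm across, 82 mm high, standing loose; not to be disturbed. Origin: centre of its underside.
- screwdriver_green: Screwdriver with a green handle, 190 mm long, lying loose at the table's near edge; not to be disturbed. Origin: under its middle.

How it is judged:
On the way, in this order (a step that is already met when the one before it is completed fails the run):
1. the round-headed key is drawn out of the block (z of key_round in the frame of key_block above 0.072 m and contact force between the fingers and key_round above 1 N), for 0.1 s.
2. the key stands fully home in the lock, not yet turned (z of key_round in the frame of keyhole below 0.003 m and horizontal distance between key_round and keyhole below 0.005 m and angle between key_round's own z axis and vertical below 0.12 rad and value of joint lock_plug below 0.4 rad), for 0.1 s.
3. the key has turned the plug a quarter and drawn the bolt flush (value of joint lock_plug above 1.25 rad and value of joint lock_bolt above 0.01 m and z of key_round in the frame of keyhole below 0.003 m and horizontal distance between key_round and keyhole below 0.005 m), for 0.3 s.
At the end, for the whole second after the job is handed in: The gripper still grips the round key, which stands upright and home in the lock (shoulder within 3 mm of the face), the plug held turned by at least 1.25 rad and the bolt drawn to within 2 mm of flush; the other two keys are still in the block (all of step 3 and angle between key_round's own z axis and vertical below 0.15 rad and contact force between the fingers and key_round above 2 N and z of each of key_square, key_tee in the frame of key_block below 0.045 m and horizontal distance between each of key_square, key_tee and key_block below 0.06 m); the arm keeps its last pose, push and grip.
It fails at once if the key is forced: over 70 N between it and the lock, all contacts added up (contact force between key_round and cupboard_lock above 70 N).
It fails at once if another key is pulled out of its slot (distance of any of key_square, key_tee from where it was at the start of the episode above 0.015 m).
It fails at once if the jar or the screwdriver is shoved by more than 3 cm (distance of any of jar_clear, screwdriver_green from where it was at the start of the episode above 0.03 m).
It also fails if it takes over 48 s, if anything falls off the work surface, if the arm or the gripper's body presses on something with over 40 N, if the wrist force passes 120 N, or if a joint passes its speed limit or range.

## Robot

A 6-joint arm with a two-finger parallel gripper is mounted at the origin on a cart in front of the work surface, level with it; the furniture and walls round the work are solid. World frame = base frame: x ahead of the robot, y to its left, z up, the work surface at z = 0. Lengths are in m, angles in rad, forces in N, time in s.
With the tool pointing down it reaches from about 0.3 to 0.775 m from the base axis. Payload 14.6 kg.
Tool frame: the origin (TCP) lies at the very end of the fingers, on their centre line; the grasp point (between the pads) lies 19 mm behind it; z points along the fingers, y is the line along which they close (so a half turn about z gives the same grasp; the last joint's range is limited). The gripper opens to 94 mm and grips with 3 to 60 N. Pads are 16 mm wide; open, the fingers measure 119 mm over their backs; the gripper's body (75 mm by 177 mm) begins 78 mm behind the grasp point.
Start: joints at [-0.067, 0.3, 1.521, -0, 1.321, -0.067], TCP at [0.55, -0, 0.205] pointing down, gripper open.
Joint ranges: [-3.03, 3.03], [-0.79, 2.21], [0.23, 2.52], [-1.04, 4.18], [0, 3.07], [-2.55, 2.55]. Speed limits (rad/s): [2.22, 2.22, 2.57, 3.14, 3.14, 3.14].

## Interface

Orientations are given as [roll, pitch, yaw] about the fixed x, y, z axes, in that order (R = Rz(yaw) Ry(pitch) Rx(roll)).
In Python, from station import ctrl, cams gives the robot as it stands. The module is installed in compiled form; this text tells all that it offers.
- The arm moves only by the tool arm_command, never from a script. Its argument "plan" is a list that holds one entry, the list of rows, each a list of 7 numbers: the shift along the tool's x, y, z in shares of 750 mm (1.0 is 750 mm), then the turn, a rotation vector about the tool's x, y, z in parts of the range, where 1.0 means 2 pi rad, then the closure, from -1 (fully open) to 1 (shut). A call has 1 to 12 rows; each row is the pose to reach, as a shift and turn from the pose commanded when the call began, along the tool's axes at that moment; what a row does not reach only later rows make up. A row lasts 1/10 s, in which the tool goes at most 50 mm and 8.59 degrees, less where a joint would pass 70% of its speed; a pose out of reach is approached as far as the arm can. A shift or turn number past 1, either way, is cut back to 1. A call with a gripper value outside its range is refused whole. The fingers move at their own pace and stop on an object; "squeeze" is the grip in N (left out, the last holds). Time passes only in rows, so rows that repeat a pose let the fingers close. It gives the time, the measured TCP pose, the force, the opening and the grip force at its end, in the units of the state.
- ctrl.get_obs(): the state, without advancing time (a new reading comes with each control period).
- cams.camera(name): name is "scene" or "side" or "wrist"; returns (picture, depth): 480x640x3 uint8, blue, green, red; 480x640 float32, m along the optical axis (not along the pixel's ray), 0 where there is no reading.
- cams.camera_info(name): a dict with "fx", "fy", "cx", "cy" (pixels), "world_to_cam" (4x4, takes a point from world to camera coordinates). Camera axes: x right, y down, z forward; pixel columns grow to the right and rows downward; lengths in m; the calibration is good to about 2 mm. A picture is of the moment at which its call begins: read the wrist's pose just before it. camera_info takes no time and is no camera call; for the wrist camera it gives the pose at the moment of the call.
- ctrl.hand_in(): hands the job in; it is judged then, once.
The state is a dict: "time_s": time; "qpos": joint angles; "joint_vel": joint speeds; "tau": joint torques, N m; "ee_pos": TCP position; "eef_rot": TCP orientation; "force": force on the tool from outside, world axes, zero at the start; "moment": the same for the moment, N m; "grip_width": finger opening in m; "grip_force": force on a finger pad.
Only numpy, scipy, OpenCV 4.12 (cv2) and the standard library are available. Lean on these libraries where they do the work, as an engineer would, in place of code of your own. Each camera call takes 0.05 s, during which the arm holds its last target. There are 200 camera calls.

## Working session

There is one attempt and no reset: what is moved stays moved. The work goes in short steps, Python scripts to look and compute and a tool call to move; the robot and the scene stay as the last step left them, time stands still between calls to the robot, and variables do not carry over. Pictures are saved under pics/ and viewed, at most 10 in all, crops included, and the job is handed in when it is done.

Besides the shell and the picture viewer there is one more tool, called after ">>>" by a JSON object that holds its "op" and its "data". arm_command: Moves the arm, as the interface text tells. Its arguments: {"type":"object","properties":{"plan":{"type":"array"},"squeeze":{"type":"number"}},"required":["plan"]}

```bash
mkdir -p pics
cat > h.py <<'E'
from station import ctrl, cams
import numpy as np, cv2
from scipy.spatial.transform import Rotation as R
def shot(n,f):
    i=cams.camera_info(n); p,d=cams.camera(n); cv2.imwrite(f'pics/{f}.png',p)
    np.savez(f'pics/{f}.npz',p=p,d=d,K=[i['fx'],i['fy'],i['cx'],i['cy']],T=i['world_to_cam']); return p,d
def world(f):
    z=np.load(f'pics/{f}.npz'); d=z['d']; fx,fy,cx,cy=z['K']; v,u=np.mgrid[:480,:640]
    P=np.stack([(u-cx)/fx*d,(v-cy)/fy*d,d,np.ones_like(d)],-1)@np.linalg.inv(z['T']).T
    return P[...,:3],d>0,z['p']
def st():
    o=ctrl.get_obs(); print({k:np.round(o[k],4).tolist() for k in ['time_s','qpos','ee_pos','eef_rot','force','moment','grip_width','grip_force']}); return o
E
python3 - <<'E'
from h import *
st()
for n in ['scene','side','wrist']: shot(n,n+'0')
E
```

```text
{'time_s': 0.0, 'qpos': [-0.0666, 0.3005, 1.5216, -0.0, 1.3207, -0.0666], 'ee_pos': [0.5497, 0.0, 0.2049], 'eef_rot': [-3.1404, -0.0001, 1.5708], 'force': [-0.3379, -0.3394, 0.911], 'moment': [0.0438, 0.0284, 0.0352], 'grip_width': 0.094, 'grip_force': 0.0}
```

View pics/scene0.png

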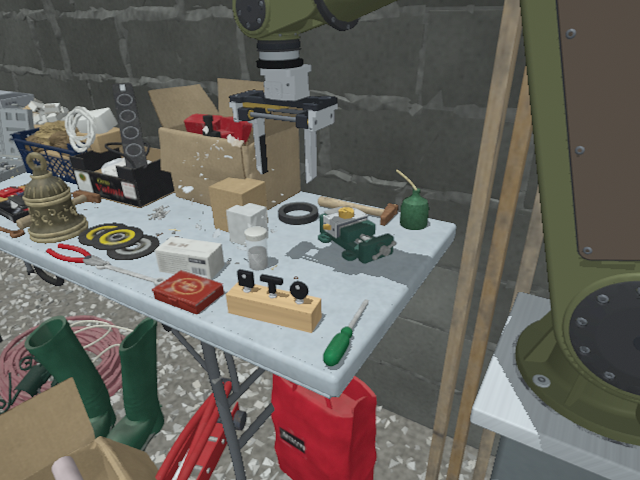

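View pics/side0.png

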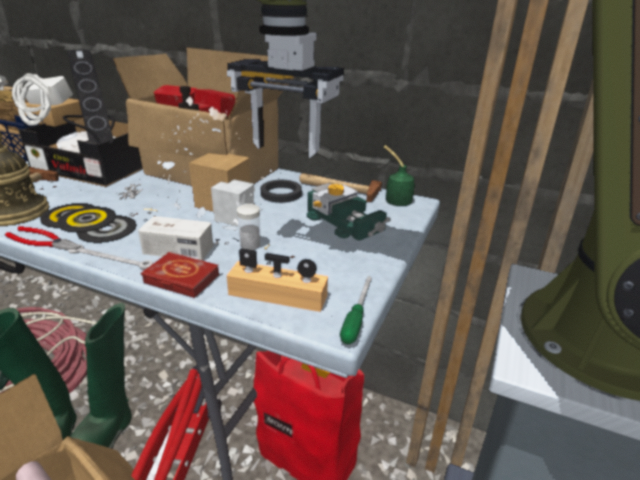

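View pics/wrist0.png

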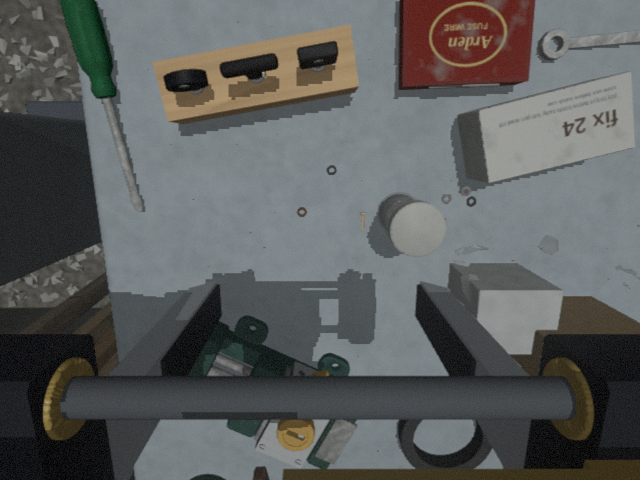

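The wrist view shows everything. The round key's head is at about (185,78), at the end of the block next to the screwdriver. The brass barrel with its keyhole is at about (296,434), and the jar's cap is at (416,228). Next I'll get rough world positions.

Run:
```python
from h import *
P,ok,p=world('wrist0')
for n,(u,v) in dict(round=(185,76),tee=(249,65),sq=(318,52),barrel=(283,440),barrel2=(310,436),jar=(416,228),case=(270,440),blk=(170,112),blk2=(350,75),blk3=(215,105)).items(): print(n,np.round(P[v,u],4),ok[v,u])
i=cams.camera_info('wrist'); C=np.linalg.inv(i['world_to_cam']); print(np.round(C,3),i['fx'],i['cx'],i['cy'])
# block top
m=ok&(abs(P[...,2]-.04)<.004)&(P[...,0]<.5)
hsv=cv2.cvtColor(p,cv2.COLOR_BGR2HSV); m&=(hsv[...,1]>70)&(hsv[...,0]<25)
lab=cv2.connectedComponentsWithStats(m.astype(np.uint8)); k=1+np.argmax(lab[2][1:,4]); q=P[lab[1]==k]
r=cv2.minAreaRect((q[:,:2]*1000).astype(np.float32)); print(r,len(q),q[:,2].mean())
```

```text
round [0.4552 0.1208 0.0795] True
tee [0.501  0.1283 0.0785] True
sq [0.5502 0.1362 0.081 ] True
barrel [ 0.5174 -0.1935  0.0703] True
barrel2 [ 0.5426 -0.1891  0.0704] True
jar [0.6263 0.0106 0.082 ] True
case [ 0.5036 -0.2033  0.0587] True
blk [0.4284 0.0995 0.0405] True
blk2 [0.5759 0.1277 0.0408] True
blk3 [0.4656 0.105  0.0397] True
[[ 1.    -0.     0.     0.55 ]
 [-0.    -0.969 -0.249  0.073]
 [ 0.     0.249 -0.969  0.385]
 [ 0.     0.     0.     1.   ]] 397.1180875408901 317.91440470448555 247.62758324861196
((462.623291015625, 122.2727279663086), (82.86637878417969, 46.42292785644531), 9.757182121276855) 4362 0.0403350801950821
```

Careful with the scale: shifts go in shares of 750 mm and turns go in shares of 2 pi rad. That gives: -190 mm / 750 = -0.2533, -20 mm / 750 = -0.0267, -1.05 rad / 6.2832 = -0.1671.

>>> {"op": "arm_command", "data": {"plan": [[[-0.2533,-0.0267,0,0,0,-0.1671,-1],[-0.2533,-0.0267,0,0,0,-0.1671,-1],[-0.2533,-0.0267,0,0,0,-0.1671,-1],[-0.2533,-0.0267,0,0,0,-0.1671,-1],[-0.2533,-0.0267,0,0,0,-0.1671,-1],[-0.2533,-0.0267,0,0,0,-0.1671,-1],[-0.2533,-0.0267,0,0,0,-0.1671,-1],[-0.2533,-0.0267,0,0,0,-0.1671,-1],[-0.2533,-0.0267,0,0,0,-0.1671,-1],[-0.2533,-0.0267,0,0,0,-0.1671,-1]]]}}

```text
time_s: 1.15
ee_pos: [0.5299, -0.19, 0.2053]
eef_rot: [-3.142, -0.0, 2.619]
force: [-1.3, -0.0, -0.7]
grip_width: 0.0942
grip_force: 0.0
```

Run:
```python
from h import *
st()
p,d=shot('wrist','lock1')
cv2.imwrite('pics/lock1c.png',np.hstack([cv2.resize(p,(480,360)),cv2.resize(p[170:310,250:390],(320,360))]))
```

```text
{'time_s': 1.15, 'qpos': [-0.4093, 0.3291, 1.4831, 0.0, 1.3297, -1.4574], 'ee_pos': [0.5299, -0.19, 0.2053], 'eef_rot': [-3.1416, -0.0003, 2.6189], 'force': [-1.298, -0.0213, -0.668], 'moment': [0.053, -0.0481, 0.0241], 'grip_width': 0.0942, 'grip_force': 0.0}
```

View pics/lock1c.png

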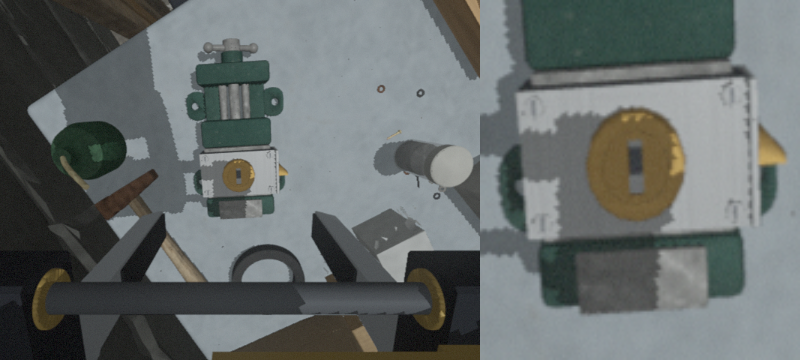

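```bash
cat >> h.py <<'E'
def lockfit(f):
    P,ok,p=world(f); o=np.array([.53,-.19])
    near=ok&(np.hypot(*(P[...,:2]-o).transpose(2,0,1))<.06)
    q=P[near&(abs(P[...,2]-.057)<.003)]
    r=cv2.minAreaRect((q[:,:2]*1000).astype(np.float32)); print('case',r,len(q))
    hsv=cv2.cvtColor(p,cv2.COLOR_BGR2HSV)
    b=near&(hsv[...,1]>90)&(P[...,2]>.063)
    c=cv2.minEnclosingCircle((P[b][:,:2]*1000).astype(np.float32)); print('barrel',c,b.sum(),np.median(P[b][:,2]))
    s=near&(np.hypot(*(P[...,:2]-np.array(c[0])/1000).transpose(2,0,1))<.0115)&(hsv[...,1]<90)
    q=P[s]; z=np.load(f'pics/{f}.npz'); fx,fy,cx,cy=z['K']; T=np.linalg.inv(z['T'])
    v,u=np.nonzero(s); ray=np.c_[(u-cx)/fx,(v-cy)/fy,np.ones(len(u))]@T[:3,:3].T; t=(.069-T[2,3])/ray[:,2]
    g=T[:3,3]+ray*t[:,None]; print('slot',cv2.minAreaRect((g[:,:2]*1000).astype(np.float32)),g.mean(0),len(g))
E
python3 - <<'E'
from h import *
lockfit('lock1')
P,ok,p=world('lock1'); 
for u,v in [(100,190),(120,200),(80,240),(90,215)]: print(np.round(P[v,u],3))
print(P[180:300,60:170][ok[180:300,60:170]][:,2].max())
E
```

```text
case ((542.2141723632812, -194.172119140625), (87.20697784423828, 78.97069549560547), 63.404991149902344) 5634
barrel ((516.1028442382812, -181.42837524414062), 56.293601989746094) 12345 0.3235163604511242
slot ((613.5999755859375, -253.49249267578125), (96.73767852783203, 258.364013671875), 71.32503509521484) [ 0.64927486 -0.25982921  0.069     ] 2494
[ 0.412 -0.318  0.072]
[ 0.426 -0.311  0.069]
[ 0.43  -0.396  0.012]
[ 0.426 -0.327  0.089]
0.14377907270943655
```

Scaled: 95 mm / 750 = 0.1267, 48 mm / 750 = 0.064.

>>> {"op": "arm_command", "data": {"plan": [[[0,0,0.064,0,0,0,-1],[0,0,0.1267,0,0,0,-1],[0,0,0.1267,0,0,0,-1],[0,0,0.1267,0,0,0,-1]]]}}

```text
time_s: 1.6
ee_pos: [0.5303, -0.1901, 0.1115]
eef_rot: [-3.142, -0.0, 2.62]
force: [-0.1, -0.2, -0.0]
grip_width: 0.0942
grip_force: 0.0
```

Run:
```python
from h import *
st()
p,d=shot('wrist','lock2'); lockfit('lock2')
cv2.imwrite('pics/lock2c.png',cv2.resize(p[220:380,240:400],(600,600),interpolation=cv2.INTER_CUBIC))
```

```text
{'time_s': 1.6, 'qpos': [-0.4092, 0.4221, 1.5845, -0.0, 1.1352, -1.4586], 'ee_pos': [0.5303, -0.1901, 0.1115], 'eef_rot': [-3.1416, -0.0002, 2.6202], 'force': [-0.0936, -0.1637, -0.0297], 'moment': [0.0293, -0.0679, -0.0548], 'grip_width': 0.0942, 'grip_force': 0.0}
case ((542.1510009765625, -194.0619659423828), (87.23406982421875, 79.20207214355469), 63.38541793823242) 10336
barrel ((515.4017944335938, -180.89686584472656), 56.43794631958008) 13508 0.228850197529686
slot ((576.0811767578125, -226.39328002929688), (71.41292572021484, 172.96826171875), 71.84246063232422) [ 0.59145232 -0.22509676  0.069     ] 3846
```

View pics/lock2c.png

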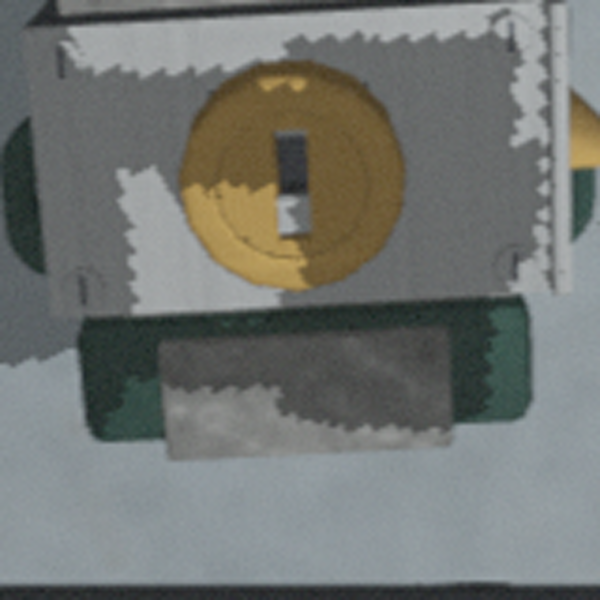

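The enlarged crop shows the barrel centred at about (294,175) in crop pixels. The slot runs from about (290,131) to (295,237), tilted roughly 3° from the tool's x axis, and the bolt is on the right. I'll segment the slot and the barrel by colour inside this region.

```bash
cat > fit.py <<'E'
from h import *
def proj(f,uv,zp):
    z=np.load(f'pics/{f}.npz'); fx,fy,cx,cy=z['K']; T=np.linalg.inv(z['T']); uv=np.asarray(uv,float)
    ray=np.c_[(uv[:,0]-cx)/fx,(uv[:,1]-cy)/fy,np.ones(len(uv))]@T[:3,:3].T
    return (T[:3,3]+ray*((zp-T[2,3])/ray[:,2])[:,None])[:,:2]*1000
def rep(n,g):
    r=cv2.minAreaRect(g.astype(np.float32)); c,e=np.linalg.eigh(np.cov(g.T)); a=e[:,1]
    print(n,'mean',g.mean(0).round(2),'rect',np.round(r[0],2),np.round(r[1],2),'axis yaw',round(np.arctan2(a[1],a[0]),4),len(g))
E
python3 - <<'E'
from fit import *
p=cv2.imread('pics/lock2.png'); hsv=cv2.cvtColor(p,cv2.COLOR_BGR2HSV)
m=np.zeros((480,640),np.uint8); m[230:300,285:352]=1
br=((hsv[...,1]>110)&(hsv[...,0]<35)&(m>0)).astype(np.uint8)
br=cv2.morphologyEx(br,cv2.MORPH_OPEN,np.ones((3,3)))
cn=max(cv2.findContours(br,0,2)[0],key=cv2.contourArea)
hull=cv2.convexHull(cn)[:,0]; fill=cv2.fillConvexPoly(np.zeros((480,640),np.uint8),hull,1)
print(cv2.fitEllipse(cn))
g=proj('lock2',np.argwhere(fill)[:,::-1],.070); rep('barrel',g)
s=((fill>0)&(cv2.distanceTransform(fill,2,3)>6)&(hsv[...,1]<95)).astype(np.uint8)
n,l,st_,ce=cv2.connectedComponentsWithStats(s); k=1+np.argmax(st_[1:,4]); print(st_[k],ce[k])
rep('slot',proj('lock2',np.argwhere(l==k)[:,::-1],.069))
c=lambda x,y:[240+(x+.5)/3.75-.5,220+(y+.5)/3.75-.5]
g=proj('lock2',[c(25,28),c(565,3),c(50,318),c(555,290),c(290,131),c(295,237)],.069)
print(g.round(1)); 
for a,b in [(0,1),(2,3),(4,5)]: print(np.arctan2(*(g[b]-g[a])[::-1]))
E
```

```text
((317.32171630859375, 266.7774353027344), (57.56929016113281, 58.98948287963867), 159.4155731201172)
barrel mean [ 527.32 -187.93] rect [ 527.37 -188.22] [33.94 35.94] axis yaw 2.6382 2816
[313 254  11  29 251] [317.73306773 268.43824701]
slot mean [ 528.59 -188.45] rect [ 528.29 -188.56] [ 5.66 17.44] axis yaw 2.6626 251
[[ 486.9 -211.5]
 [ 524.4 -138.5]
 [ 528.8 -233.4]
 [ 564.8 -161.1]
 [ 521.  -184.6]
 [ 536.5 -192.6]]
1.0960275407000546
1.1082032534634416
-0.4769496749098341
```

Scaled: 231 mm / 750 = 0.308, 219 mm / 750 = 0.292, -0.687 rad / 6.2832 = -0.1093.

>>> {"op": "arm_command", "data": {"plan": [[[0,0,-0.06,0,0,0,-1],[0.04,0.04,-0.1067,0,0,-0.0159,-1],[0.08,0.0827,-0.1133,0,0,-0.035,-1],[0.1227,0.128,-0.1133,0,0,-0.0541,-1],[0.1653,0.1733,-0.1133,0,0,-0.0732,-1],[0.208,0.2187,-0.1133,0,0,-0.0923,-1],[0.2507,0.264,-0.1133,0,0,-0.1093,-1],[0.292,0.308,-0.1067,0,0,-0.1093,-1],[0.292,0.308,-0.0533,0,0,-0.1093,-1],[0.292,0.308,-0.04,0,0,-0.1093,-1],[0.292,0.308,-0.04,0,0,-0.1093,-1]]]}}

```text
time_s: 2.75
ee_pos: [0.4551, 0.119, 0.1412]
eef_rot: [-3.142, -0.0, -2.976]
force: [0.3, -0.2, 0.7]
grip_width: 0.0942
grip_force: 0.0
```

Run:
```python
from fit import *
st()
p,d=shot('wrist','key1')
P,ok,_=world('key1')
hsv=cv2.cvtColor(p,cv2.COLOR_BGR2HSV)
m=(hsv[...,1]>60)&(hsv[...,0]<30)&ok&(abs(P[...,2]-.04)<.006)
rep('block',P[m][:,:2]*1000)
b=ok&(P[...,2]>.045)&(P[...,2]<.085)&(np.hypot(P[...,0]-.455,P[...,1]-.12)<.022)
q=P[b]; print(len(q),q.min(0),q.max(0)); rep('head',q[:,:2]*1000)
cv2.imwrite('pics/key1c.png',np.hstack([cv2.resize(p,(480,360)),cv2.resize(p[190:350,250:390],(315,360))]))
```

```text
{'time_s': 2.75, 'qpos': [0.1779, 0.1911, 1.8151, -0.0001, 1.1356, -1.5585], 'ee_pos': [0.4551, 0.119, 0.1412], 'eef_rot': [-3.1415, -0.0003, -2.9759], 'force': [0.3205, -0.2348, 0.7467], 'moment': [0.0847, -0.0071, 0.0322], 'grip_width': 0.0942, 'grip_force': 0.0}
block mean [482.84 125.3 ] rect [490.24 126.55] [140.38  45.89] axis yaw -2.9712 8713
743 [0.43473264 0.11252802 0.0455657 ] [0.46510859 0.12674976 0.08147657]
head mean [447.77 119.27] rect [449.93 119.13] [29.89 10.88] axis yaw -2.9726 743
```

View pics/key1c.png

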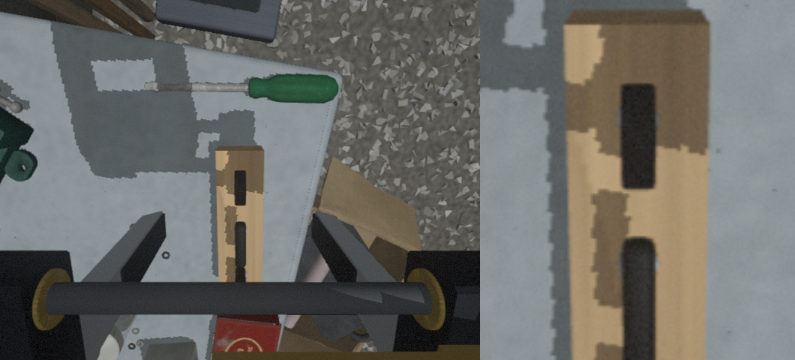

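```bash
cat >> fit.py <<'E'
def head(f,yaw,c0,zc=None):
    from scipy.optimize import least_squares
    P,ok,p=world(f); d=P-np.array([*c0,0]); a=np.array([np.cos(yaw),np.sin(yaw)]); s=d[...,:2]@a*1000; t=d[...,:2]@[-a[1],a[0]]*1000; z=P[...,2]*1000
    lo=45 if zc is None else zc-14; hi=85 if zc is None else zc+20
    dark=p.max(-1)<75
    b=ok&dark&(z>lo)&(z<hi)&(abs(s)<22)&(abs(t)<12)
    r=least_squares(lambda x:np.hypot(s[b]-x[0],z[b]-x[1])-16,[0,(lo+hi)/2],loss='soft_l1'); print('s0,z0',r.x,'t range',np.percentile(t[b],[1,50,99]),'s range',np.percentile(s[b],[0.5,99.5]),b.sum(),'rms',np.sqrt(np.mean(r.fun**2)))
    return s,t,z,b
E
python3 - <<'E'
from fit import *
s,t,z,b=head('key1',.169,(.455,.119))
P,ok,p=world('key1'); hsv=cv2.cvtColor(p,cv2.COLOR_BGR2HSV)
m=(hsv[...,1]>60)&(hsv[...,0]<30)&ok&(abs(z-40)<4)
print('block s min',np.percentile(s[m],[.1,.5,1]),'t',np.percentile(t[m],[.5,99.5]),z[m].mean())
E
```

```text
s0,z0 [-3.82294567 64.14921817] t range [-2.68284066  1.81740703  6.3311075 ] s range [-19.78021497   9.64532407] 695 rms 0.6004280203983847
block s min [-34.00292931 -33.85520463 -33.4951536 ] t [-21.0419208   24.17154075] 40.58093863663794
```

The round head is centred at (451,120) mm, height 64, which agrees with the block's end face. Next I'll descend and grip.

Scaled: 96 mm / 750 = 0.128, 90 mm / 750 = 0.12, -0.003 rad / 6.2832 = -0.0005.

>>> {"op": "arm_command", "data": {"plan": [[[0.0053,0.0027,0.0467,0,0,-0.0005,-1],[0.0053,0.0027,0.0933,0,0,-0.0005,-0.5],[0.0053,0.0027,0.12,0,0,-0.0005,0],[0.0053,0.0027,0.128,0,0,-0.0005,0.4],[0.0053,0.0027,0.128,0,0,-0.0005,1],[0.0053,0.0027,0.128,0,0,-0.0005,1],[0.0053,0.0027,0.128,0,0,-0.0005,1],[0.0053,0.0027,0.128,0,0,-0.0005,1],[0.0053,0.0027,0.128,0,0,-0.0005,1]]], "squeeze": 40}}

```text
time_s: 3.7
ee_pos: [0.4509, 0.1207, 0.045]
eef_rot: [-3.142, 0.001, -2.972]
force: [0.8, -1.0, -0.3]
grip_width: 0.033
grip_force: 0.0
```

>>> {"op": "arm_command", "data": {"plan": [[[0,0,0,0,0,0,1],[0,0,0,0,0,0,1],[0,0,0,0,0,0,1],[0,0,0,0,0,0,1],[0,0,0,0,0,0,1],[0,0,0,0,0,0,1]]]}}

```text
time_s: 4.3
ee_pos: [0.4507, 0.1205, 0.0445]
eef_rot: [-3.141, -0.0, -2.972]
force: [0.6, -3.8, 0.3]
grip_width: 0.0102
grip_force: 40.0
```

Scaled: -96 mm / 750 = -0.128, -60 mm / 750 = -0.08.

>>> {"op": "arm_command", "data": {"plan": [[[0,0,-0.0133,0,0,0,1],[0,0,-0.04,0,0,0,1],[0,0,-0.08,0,0,0,1],[0,0,-0.128,0,0,0,1],[0,0,-0.128,0,0,0,1],[0,0,-0.128,0,0,0,1]]]}}

```text
time_s: 4.9
ee_pos: [0.4508, 0.1209, 0.1411]
eef_rot: [3.141, 0.002, -2.972]
force: [1.1, 0.1, -0.9]
grip_width: 0.0098
grip_force: 40.0
```

Run:
```python
from fit import *
o=st(); p,d=shot('wrist','held1'); x,y,z=o['ee_pos']
head('held1',o['eef_rot'][2]+np.pi,(x,y),z*1000+19)
shot('scene','held_s')
cv2.imwrite('pics/held1c.png',cv2.resize(p[200:380,220:420],(800,600)))
```

```text
{'time_s': 4.9, 'qpos': [0.1833, 0.1822, 1.8262, 0.0004, 1.1317, -1.5569], 'ee_pos': [0.4508, 0.1209, 0.1411], 'eef_rot': [3.1412, 0.0015, -2.9723], 'force': [1.0836, 0.1495, -0.8802], 'moment': [0.0875, -0.0683, -0.0047], 'grip_width': 0.0098, 'grip_force': 39.9996}
s0,z0 [  0.34266595 160.96008189] t range [-5.66718795  0.60730735  6.73936524] s range [-16.03196867  13.14233573] 1992 rms 1.6919991287619085
```

View pics/held1c.png

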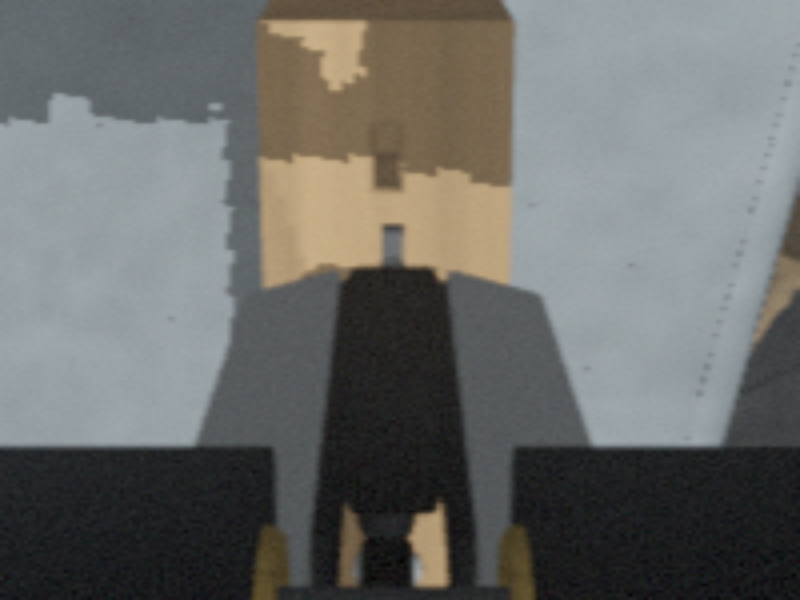

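Run:
```python
from fit import *
P,ok,p=world('held1'); o=ctrl.get_obs(); x,y,zt=o['ee_pos']; yaw=o['eef_rot'][2]
d=P-np.array([x,y,0]); X=d[...,:2]@[np.cos(yaw),np.sin(yaw)]*1000; Y=d[...,:2]@[np.sin(yaw),-np.cos(yaw)]*1000; Z=P[...,2]*1000-zt*1000
print('rel TCP: per row u-range of bit (Z in -50..-20), X,Y,Z')
for v in range(248,275):
    k=[u for u in range(300,340) if ok[v,u] and -50<Z[v,u]<-10]
    if k: print(v,k[0],k[-1],'X',X[v,k].mean().round(1),'Y',Y[v,k].min().round(1),Y[v,k].max().round(1),'Z',Z[v,k].mean().round(1))
k=ok&(Z>16)&(Z<36)&(abs(X)<18)&(p.max(-1)<60)&(abs(Y)<8)
for zz in range(18,36,3):
    b=k&(abs(Z-zz)<1.5); print(zz,b.sum(),'X',np.percentile(X[b],[2,98]).round(1),'Y',np.percentile(Y[b],[2,98]).round(1))
for u in (312,318,324): print(u,[(v,X[v,u].round(1),Z[v,u].round(1)) for v in range(262,355,8)])
```

```text
rel TCP: per row u-range of bit (Z in -50..-20), X,Y,Z
267 315 320 X 5.3 Y -1.0 1.8 Z -30.6
268 315 320 X 5.3 Y -1.0 1.8 Z -28.5
269 315 320 X 5.1 Y -1.0 1.8 Z -27.5
270 315 320 X 4.5 Y -1.0 1.8 Z -27.5
271 315 320 X 4.0 Y -1.0 1.8 Z -27.3
272 315 320 X 3.4 Y -1.0 1.8 Z -27.3
273 315 320 X 2.8 Y -1.0 1.8 Z -27.3
274 315 320 X 2.2 Y -1.0 1.8 Z -27.6
18 21 X [ 6.6 14.6] Y [-5.5  6.8]
21 51 X [ 6.7 15.6] Y [-5.4  6.7]
24 107 X [ 6.7 15.5] Y [-5.3  6.6]
27 122 X [ 6.8 14.8] Y [-5.2  6.3]
30 230 X [-14.   13.9] Y [-5.   6.4]
33 330 X [-12.2  12. ] Y [-4.5  5.7]
312 [(262, np.float64(-12.0), np.float64(-98.4)), (270, np.float64(-18.2), np.float64(-98.6)), (278, np.float64(-24.9), np.float64(-99.8)), (286, np.float64(14.4), np.float64(25.2)), (294, np.float64(12.3), np.float64(29.0)), (302, np.float64(10.2), np.float64(32.3)), (310, np.float64(7.8), np.float64(34.8)), (318, np.float64(5.2), np.float64(36.6)), (326, np.float64(2.0), np.float64(37.1)), (334, np.float64(-1.4), np.float64(37.2)), (342, np.float64(-5.6), np.float64(35.9)), (350, np.float64(-10.2), np.float64(33.9))]
318 [(262, n
[... 332 characters left out ...]
7)), (326, np.float64(1.8), np.float64(36.8)), (334, np.float64(-2.1), np.float64(35.9)), (342, np.float64(-5.5), np.float64(36.0)), (350, np.float64(-10.3), np.float64(33.8))]
324 [(262, np.float64(-12.3), np.float64(-99.3)), (270, np.float64(-18.5), np.float64(-99.4)), (278, np.float64(-24.4), np.float64(-98.4)), (286, np.float64(14.4), np.float64(25.4)), (294, np.float64(12.4), np.float64(29.3)), (302, np.float64(10.4), np.float64(32.8)), (310, np.float64(8.1), np.float64(35.6)), (318, np.float64(5.9), np.float64(38.2)), (326, np.float64(2.1), np.float64(37.4)), (334, np.float64(-1.3), np.float64(37.3)), (342, np.float64(-4.9), np.float64(37.2)), (350, np.float64(-9.6), np.float64(35.1))]
```

The key is firmly held, with its bit visible below the head at crop (393,245) and aligned with the tool. Next I'll carry it above the keyhole.

Scaled: -318 mm / 750 = -0.424, -23.7 mm / 750 = -0.0316, 0.644 rad / 6.2832 = 0.1025.

>>> {"op": "arm_command", "data": {"plan": [[[-0.002,-0.0267,0,0,0,0.0064,1],[-0.006,-0.08,0,0,0,0.0191,1],[-0.01,-0.1333,0,0,0,0.0318,1],[-0.014,-0.1867,0,0,0,0.0446,1],[-0.018,-0.24,0,0,0,0.0573,1],[-0.022,-0.2933,0,0,0,0.07,1],[-0.026,-0.3467,0,0,0,0.0859,1],[-0.0293,-0.3933,0,0,0,0.0987,1],[-0.0316,-0.424,0,0,0,0.1025,1],[-0.0316,-0.424,0,0,0,0.1025,1],[-0.0316,-0.424,0,0,0,0.1025,1]]]}}

```text
time_s: 6.1
ee_pos: [0.527, -0.1885, 0.1392]
eef_rot: [3.142, -0.002, 2.667]
force: [-0.6, -0.5, -0.5]
grip_width: 0.0098
grip_force: 40.0
```

Run:
```python
from fit import *
st(); p,d=shot('wrist','ins1')
cv2.imwrite('pics/ins1c.png',cv2.resize(p[210:330,240:400],(800,600)))
```

```text
{'time_s': 6.1, 'qpos': [-0.409, 0.3845, 1.568, 0.0002, 1.1915, -1.505], 'ee_pos': [0.527, -0.1885, 0.1392], 'eef_rot': [3.1415, -0.0024, 2.6666], 'force': [-0.5653, -0.4758, -0.4863], 'moment': [0.0874, -0.0493, 0.0031], 'grip_width': 0.0098, 'grip_force': 39.9996}
```

View pics/ins1c.png

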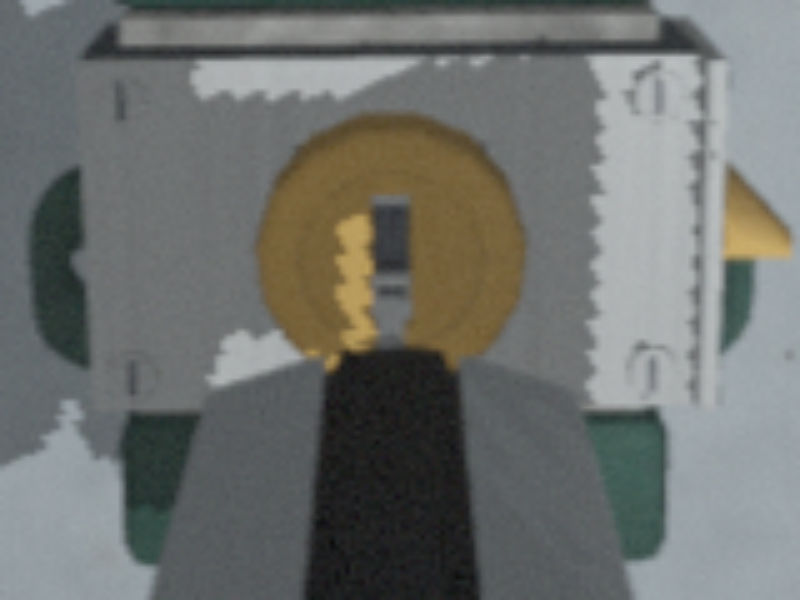

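Run:
```python
from fit import *
o=ctrl.get_obs(); x,y,_=o['ee_pos']*1000 if hasattr(o['ee_pos'],'shape') else np.array(o['ee_pos'])*1000; yaw=o['eef_rot'][2]
c=lambda a,b:[240+(a+.5)/5-.5,210+(b+.5)/5-.5]
for zp in (.069,.0702):
    g=proj('ins1',[c(372,197),c(410,197),c(391,112),c(258,250),c(525,250)],zp)-[x,y]
    print(zp,np.c_[g@[np.cos(yaw),np.sin(yaw)],g@[np.sin(yaw),-np.cos(yaw)]].round(2).tolist())
```

```text
0.069 [[6.86, -2.32], [6.86, 2.62], [18.16, 0.16], [-0.29, -17.28], [-0.33, 17.69]]
0.0702 [[7.17, -2.31], [7.17, 2.61], [18.41, 0.16], [0.06, -17.2], [0.01, 17.61]]
```

The lock looks square to the tool. The slot is centred on the key across its width, and its centre lies about 1.3 mm toward tool −x from the key axis, which is inside the ±3 mm play. I'll descend carefully.

Scaled: 38 mm / 750 = 0.0507, 36 mm / 750 = 0.048.

>>> {"op": "arm_command", "data": {"plan": [[[0,-0.0003,0.02,0,0,0,1],[-0.0004,-0.0003,0.0373,0,0,0,1],[-0.0004,-0.0003,0.0453,0,0,0,1],[-0.0004,-0.0003,0.048,0,0,0,1],[-0.0004,-0.0003,0.0507,0,0,0,1],[-0.0004,-0.0003,0.0507,0,0,0,1]]]}}

```text
time_s: 6.75
ee_pos: [0.5279, -0.1891, 0.1026]
eef_rot: [-3.142, 0.0, 2.667]
force: [0.4, 0.3, -0.1]
grip_width: 0.0093
grip_force: 40.0
```

Scaled: 3 mm / 750 = 0.004, 2 mm / 750 = 0.0027.

>>> {"op": "arm_command", "data": {"plan": [[[0,0,0.0013,0,0,0,1],[0,0,0.0027,0,0,0,1],[0,0,0.004,0,0,0,1],[0,0,0.004,0,0,0,1]]]}}

```text
time_s: 7.15
ee_pos: [0.5278, -0.1892, 0.0995]
eef_rot: [3.142, -0.0, 2.667]
force: [-0.6, 0.4, 0.5]
grip_width: 0.0099
grip_force: 40.0
```

Scaled: 1.5 mm / 750 = 0.002, 1 mm / 750 = 0.0013.

>>> {"op": "arm_command", "data": {"plan": [[[0,0,0.0007,0,0,0,1],[0,0,0.0013,0,0,0,1],[0,0,0.002,0,0,0,1],[0,0,0.002,0,0,0,1]]]}}

```text
time_s: 7.55
ee_pos: [0.5278, -0.1891, 0.0983]
eef_rot: [-3.142, 0.0, 2.667]
force: [-3.4, 0.1, 5.9]
grip_width: 0.0098
grip_force: 40.0
```

That is pin 1, with 5.9 N up. I'll ease the key toward tool +x (lock −x).

Scaled: 2.8 mm / 750 = 0.0037, 2.4 mm / 750 = 0.0032.

>>> {"op": "arm_command", "data": {"plan": [[[0.0011,0,0,0,0,0,1],[0.0021,0,0,0,0,0,1],[0.0032,0,0,0,0,0,1],[0.0037,0,0.0004,0,0,0,1],[0.0037,0,0.0008,0,0,0,1]]]}}

```text
time_s: 8.05
ee_pos: [0.5256, -0.188, 0.0975]
eef_rot: [3.142, 0.001, 2.667]
force: [2.8, -0.6, 0.9]
grip_width: 0.01
grip_force: 40.0
```

Scaled: 3.2 mm / 750 = 0.0043, 2.4 mm / 750 = 0.0032.

>>> {"op": "arm_command", "data": {"plan": [[[0,0,0.0011,0,0,0,1],[0,0,0.0021,0,0,0,1],[0,0,0.0032,0,0,0,1],[0,0,0.0043,0,0,0,1],[0,0,0.0043,0,0,0,1]]]}}

```text
time_s: 8.55
ee_pos: [0.5255, -0.188, 0.0941]
eef_rot: [3.142, 0.001, 2.667]
force: [5.2, -3.4, -1.4]
grip_width: 0.0099
grip_force: 40.0
```

Scaled: 5 mm / 750 = 0.0067, 4 mm / 750 = 0.0053.

>>> {"op": "arm_command", "data": {"plan": [[[0,0,0.0013,0,0,0,1],[0,0,0.0027,0,0,0,1],[0,0,0.004,0,0,0,1],[0,0,0.0053,0,0,0,1],[0,0,0.0067,0,0,0,1],[0,0,0.0067,0,0,0,1]]]}}

```text
time_s: 9.15
ee_pos: [0.5254, -0.1879, 0.089]
eef_rot: [3.142, 0.0, 2.667]
force: [5.1, -2.0, -1.6]
grip_width: 0.01
grip_force: 40.0
```

Scaled: -6.2 mm / 750 = -0.0083, -5.5 mm / 750 = -0.0073.

>>> {"op": "arm_command", "data": {"plan": [[[-0.002,0,0,0,0,0,1],[-0.004,0,0,0,0,0,1],[-0.006,0,0,0,0,0,1],[-0.0073,0,0,0,0,0,1],[-0.0083,0,0,0,0,0,1],[-0.0083,0,0,0,0,0,1]]]}}

```text
time_s: 9.75
ee_pos: [0.5304, -0.1905, 0.0889]
eef_rot: [-3.142, -0.001, 2.667]
force: [-1.4, 1.3, -1.3]
grip_width: 0.0096
grip_force: 40.0
```

Scaled: 4 mm / 750 = 0.0053, 3.6 mm / 750 = 0.0048.

>>> {"op": "arm_command", "data": {"plan": [[[-0.0003,0,0.0013,0,0,0,1],[-0.0005,0,0.0027,0,0,0,1],[-0.0005,0,0.0037,0,0,0,1],[-0.0005,0,0.0048,0,0,0,1],[-0.0005,0,0.0053,0,0,0,1]]]}}

```text
time_s: 10.25
ee_pos: [0.531, -0.1908, 0.085]
eef_rot: [-3.142, -0.001, 2.667]
force: [-4.6, 2.1, 2.2]
grip_width: 0.0096
grip_force: 40.0
```

Scaled: 2.1 mm / 750 = 0.0028, 1.4 mm / 750 = 0.0019.

>>> {"op": "arm_command", "data": {"plan": [[[0,0,0.0009,0,0,0,1],[0,0,0.0019,0,0,0,1],[0,0,0.0028,0,0,0,1],[0,0,0.0028,0,0,0,1]]]}}

```text
time_s: 10.65
ee_pos: [0.5311, -0.1908, 0.0828]
eef_rot: [-3.142, -0.0, 2.667]
force: [-3.0, 1.8, -0.6]
grip_width: 0.0097
grip_force: 40.0
```

Scaled: 5 mm / 750 = 0.0067, 4 mm / 750 = 0.0053.

>>> {"op": "arm_command", "data": {"plan": [[[0,0,0.0013,0,0,0,1],[0,0,0.0027,0,0,0,1],[0,0,0.004,0,0,0,1],[0,0,0.0053,0,0,0,1],[0,0,0.0067,0,0,0,1],[0,0,0.0067,0,0,0,1]]]}}

```text
time_s: 11.25
ee_pos: [0.531, -0.1908, 0.0777]
eef_rot: [-3.142, -0.0, 2.667]
force: [-3.4, 2.3, -1.3]
grip_width: 0.0097
grip_force: 40.0
```

Both pins are passed, at about 25.6 mm depth. Now I'll centre the key and lower it until the shoulder seats.

>>> {"op": "arm_command", "data": {"plan": [[[0.0016,0,0.0004,0,0,0,1],[0.0032,0,0.0008,0,0,0,1],[0.0044,0,0.0016,0,0,0,1],[0.0044,0,0.0027,0,0,0,1],[0.0044,0,0.0037,0,0,0,1],[0.0044,0,0.0045,0,0,0,1],[0.0044,0,0.0045,0,0,0,1]]]}}

```text
time_s: 11.95
ee_pos: [0.5282, -0.1894, 0.0745]
eef_rot: [-3.142, -0.0, 2.667]
force: [0.5, 0.3, -1.2]
grip_width: 0.0096
grip_force: 40.0
```

Scaled: 1.5 mm / 750 = 0.002, 1 mm / 750 = 0.0013.

>>> {"op": "arm_command", "data": {"plan": [[[0,0,0.0007,0,0,0,1],[0,0,0.0013,0,0,0,1],[0,0,0.002,0,0,0,1],[0,0,0.002,0,0,0,1]]]}}

```text
time_s: 12.35
ee_pos: [0.5283, -0.1894, 0.0732]
eef_rot: [3.142, 0.0, 2.667]
force: [-0.6, -0.1, 1.5]
grip_width: 0.0096
grip_force: 40.0
```

Scaled: 0.8 mm / 750 = 0.0011, 0.5 mm / 750 = 0.0007.

>>> {"op": "arm_command", "data": {"plan": [[[0,0,0.0007,0,0,0,1],[0,0,0.0011,0,0,0,1],[0,0,0.0011,0,0,0,1]]]}}

```text
time_s: 12.65
ee_pos: [0.5283, -0.1894, 0.0732]
eef_rot: [-3.142, 0.001, 2.667]
force: [-4.5, 1.2, 10.0]
grip_width: 0.0097
grip_force: 40.0
```

The shoulder is seated: TCP z is 73.2 mm against 73.3 predicted, and the contact is stiff. I'll ease the push slightly and start turning clockwise.

Scaled: -0.4 mm / 750 = -0.0005, 0.4 rad / 6.2832 = 0.0637.

>>> {"op": "arm_command", "data": {"plan": [[[0,0,-0.0005,0,0,0,1],[0,0,-0.0005,0,0,0.0127,1],[0,0,-0.0005,0,0,0.0255,1],[0,0,-0.0005,0,0,0.0382,1],[0,0,-0.0005,0,0,0.0509,1],[0,0,-0.0005,0,0,0.0637,1],[0,0,-0.0005,0,0,0.0637,1]]], "squeeze": 50}}

```text
time_s: 13.35
ee_pos: [0.5287, -0.1895, 0.0732]
eef_rot: [3.141, 0.001, 2.266]
force: [-0.2, 1.6, 4.3]
grip_width: 0.0096
grip_force: 50.0
```

```bash
python3 -c "
from h import *
st()"
```

```text
{'time_s': 13.35, 'qpos': [-0.4094, 0.4667, 1.6196, 0.0001, 1.054, -1.1042], 'ee_pos': [0.5287, -0.1895, 0.0732], 'eef_rot': [3.1409, 0.0011, 2.2656], 'force': [-0.1521, 1.5931, 4.3055], 'moment': [0.1165, -0.1787, -0.006], 'grip_width': 0.0096, 'grip_force': 50.0023}
```

Scaled: 0.8 rad / 6.2832 = 0.1273.

>>> {"op": "arm_command", "data": {"plan": [[[0,0,0,0,0,0.0159,1],[0,0,0,0,0,0.0318,1],[0,0,0,0,0,0.0477,1],[0,0,0,0,0,0.0637,1],[0,0,0,0,0,0.0796,1],[0,0,0,0,0,0.0955,1],[0,0,0,0,0,0.1114,1],[0,0,0,0,0,0.1273,1],[0,0,0,0,0,0.1273,1]]]}}

```text
time_s: 14.25
ee_pos: [0.5285, -0.1896, 0.0732]
eef_rot: [3.141, 0.0, 1.466]
force: [-1.0, 0.1, 6.7]
grip_width: 0.0097
grip_force: 50.0
```

```bash
python3 -c "
from h import *
st()"
```

```text
{'time_s': 14.25, 'qpos': [-0.4096, 0.4666, 1.6197, -0.0002, 1.0544, -0.3047], 'ee_pos': [0.5285, -0.1896, 0.0732], 'eef_rot': [3.1408, 0.0004, 1.466], 'force': [-1.0466, 0.0505, 6.6942], 'moment': [-0.0481, 0.1715, 0.0269], 'grip_width': 0.0097, 'grip_force': 50.0026}
```

Scaled: 0.42 rad / 6.2832 = 0.0668.

>>> {"op": "arm_command", "data": {"plan": [[[0,0,0,0,0,0.0159,1],[0,0,0,0,0,0.0318,1],[0,0,0,0,0,0.0477,1],[0,0,0,0,0,0.0573,1],[0,0,0,0,0,0.0668,1],[0,0,0,0,0,0.0668,1],[0,0,0,0,0,0.0668,1],[0,0,0,0,0,0.0668,1]]]}}

```text
time_s: 15.05
ee_pos: [0.5284, -0.1895, 0.0732]
eef_rot: [3.141, 0.0, 1.05]
force: [-1.0, 0.1, 5.9]
grip_width: 0.0095
grip_force: 50.0
```

Run:
```python
from h import *
st(); a,_=shot('wrist','end_w'); b,_=shot('scene','end_s')
cv2.imwrite('pics/end.png',np.hstack([cv2.resize(a,(400,300)),cv2.resize(b[185:275,300:420],(400,300))]))
```

```text
{'time_s': 15.05, 'qpos': [-0.4096, 0.4666, 1.6198, -0.0002, 1.0545, 0.1117], 'ee_pos': [0.5284, -0.1895, 0.0732], 'eef_rot': [3.1409, 0.0001, 1.0496], 'force': [-0.9673, 0.1043, 5.9016], 'moment': [0.0581, 0.3331, 0.0635], 'grip_width': 0.0095, 'grip_force': 50.0026}
```

View pics/end.png

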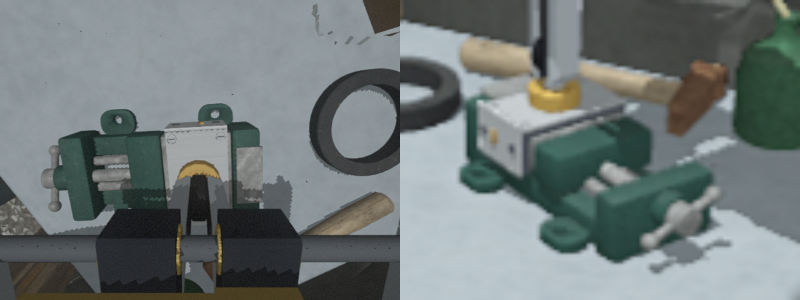

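Both views show the brass bolt almost flush in the case end: crop (190,123) in the wrist view and (492,135) in the scene view. The measured torque matches the spring. I'll add a small margin turn, check, and hand in.

Scaled: 0.04 rad / 6.2832 = 0.0064.

>>> {"op": "arm_command", "data": {"plan": [[[0,0,0,0,0,0.0032,1],[0,0,0,0,0,0.0064,1],[0,0,0,0,0,0.0064,1],[0,0,0,0,0,0.0064,1],[0,0,0,0,0,0.0064,1]]]}}

```text
time_s: 15.65
ee_pos: [0.5284, -0.1895, 0.0732]
eef_rot: [3.141, 0.0, 1.01]
force: [-1.7, -0.1, 7.3]
grip_width: 0.0095
grip_force: 50.0
```

Run:
```python
from h import *
st(); print(ctrl.hand_in())
```

```text
{'time_s': 15.65, 'qpos': [-0.4095, 0.4666, 1.6198, -0.0002, 1.0546, 0.1517], 'ee_pos': [0.5284, -0.1895, 0.0732], 'eef_rot': [3.1409, 0.0, 1.0097], 'force': [-1.6515, -0.1301, 7.2798], 'moment': [0.0165, 0.3599, 0.0901], 'grip_width': 0.0095, 'grip_force': 50.0035}
the job is handed in; nothing more can be done
None
```

I handed the job in at 15.65 s with the round key seated in the lock, turned about 1.66 rad clockwise and still gripped at 50 N; the bolt looked almost flush in the last pictures, taken just before a final 0.04 rad of turn, and the hand-in returned no verdict.

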